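# Lock the sprung tension wheel of a print laminator's take-up unit

### The job

Take the locking pin out of its black block, put it into the hole in the take-up unit's tension wheel, and with the pin swing the wheel round against its spring, feeling gently for the hole in the steel index plate underneath; drop the pin in there and press it fully home, so that its collar sits on the wheel and the wheel stays locked when you let go. Never force the pin or lean on the unit, and leave the other things on the table where they are.

Things in the scene. Friction and masses are not known exactly. Their poses are not given: they have to be found in the camera images.
- pin_grip (a point): Loose steel locking pin, upright in its black block, collar on the block's top. From below: shaft 12 mm across, 28 mm long with a 3 mm chamfered foot; collar 26 mm across, 4 mm thick; round knob 24 mm across, 40 mm tall (72 mm in all, about 120 g). The point is on the axis half-way up the knob, 54 mm above the foot, 26 mm above the collar's underside; z up along the pin.
- pin_tip (a point): The centre of the foot of the pin's shaft; z up along the pin. With the pin home, the collar lies on the wheel's top and the foot is 28 mm below that face, 13 mm below the index plate's top; a pin that only rides on the plate stands 13 mm higher.
- pin_block: Black block, 60 x 60 x 34 mm, fixed to the table, with the loose hole the pin is parked in; origin at the centre of its underside.
- wheel_axis (a point): Tension wheel: flat aluminium spoked wheel, 200 mm across, 12 mm thick, turning level on an upright axle above the take-up unit. The point is on the axle at the height of the wheel's flat top (91 mm above the table); the hub stands 10 mm higher at most, within 22 mm of the axle. z up; axes turn with the wheel.
- wheel_hole (a point): Centre of the mouth of the wheel's one through hole, at the top face (91 mm above the table), 65 mm from the axle, in the broad spoke; 14.5 mm across, 12 mm deep. It turns with the wheel. Its path runs above the index plate, whose top is 15 mm below the wheel's top face (76 mm above the table).
- wheel (a joint): Turning angle of the wheel in rad: 0 at its rest stop, growing anticlockwise seen from above, end stop at 1.3. A spring turns it back to 0: at the wheel's hole it pulls back with about 2.7 N at 0, rising evenly to about 8 N at 1.0 rad. Under this side load the pin can bind half-way into the plate; easing it a few mm along the path while pressing with some 10 N frees it.
- unit: Fixed grey housing, 220 x 240 x 60 mm, a dark roller along its +x side, carrying wheel and steel index plate. The plate, 36 mm wide, has one hole, 15 mm across, 16 mm deep, also 65 mm from the axle, clamped at a place that varies: the wheel's hole is over it at a wheel angle somewhere from 0.55 to 1.05 rad. Origin on the table under the axle; at wheel angle 0.8 the wheel's hole lies along -x.
- loupe_top (a point): Bystander: black print loupe, 48 mm across and 48 mm tall; the point is the centre of its top.
- tape: Bystander: cardboard ring (empty tape core) 90 mm across, 24 mm tall; origin at the centre of its underside.
- weight: Bystander: dark steel paper weight 90 x 50 x 30 mm; origin at the centre of its underside.
- jar: Bystander: white ceramic cup 72 mm across, 100 mm tall; origin at the centre of its underside.
- driver: Bystander: screwdriver with a black handle, lying on the table.
- glue: Bystander: white bottle 52 mm across, 130 mm tall; origin at the centre of its underside.

How it is judged:
By the outcome, as a careful person would: the job done as asked, in the order asked, and still so for the second after the job is handed in, with the robot touching nothing.
It also fails if it takes over 72 s, if anything falls off the work surface, if the arm or the gripper's body presses on something with over 40 N, if the wrist force passes 120 N, or if a joint passes its speed limit or range.

### The arm

A 6-joint arm with a two-finger parallel gripper is mounted at the origin on the work surface. World frame = base frame: x ahead of the robot, y to its left, z up, the work surface at z = 0. Lengths are in mm, angles in rad, forces in N, time in s.
With the tool pointing down it reaches from about 350 to 875 mm from the base axis. Payload 4.2 kg.
Tool frame: the origin (TCP) lies at the very end of the fingers, on their centre line; the grasp point (between the pads) lies 19 mm behind it (r.pinch_z is the distance from the TCP to the grasp point, in mm); x points along the fingers, z is the direction in which the jaws open and shut, and the axes are right-handed (so a half turn about x gives the same grasp; the last joint's range is limited). The gripper opens to 85 mm and grips with 20 to 120 N. Pads are 22 mm wide; open, the fingers measure 114 mm over their backs; the gripper's body (76 mm by 85 mm) begins 54 mm behind the grasp point. The pads swing forward as they close: fully open they stand 13 mm farther back than shut.
Start: joints at [1.575, 0.385, 0.008, 0, -1.194, -0.259], TCP at [157.501, 604.808, 231.312] pointing down, gripper open.
Joint ranges: [-3.14, 3.14], [-1.21, 2.06], [-1.07, 1.41], [-3.16, 2.05], [-2.99, -0.16], [-3.1, 3.1]. Speed limits (rad/s): [2.79, 2.79, 3.14, 3.14, 3.14, 3.14].

### API

Orientations are given as a unit quaternion [w, x, y, z].
In Python, from bench import r gives the robot as it stands. Calls block until the motion is done:
- r.move_pose(position, orientation): joint-space move of the TCP to a pose.
- r.servo_line(position, rot=None, v=150): straight line of the TCP; rot=None keeps the orientation; v is the mean speed in mm/s.
- r.set_joints(angles): joint-space move.
- r.grip(opening, newtons=None): finger opening in mm; newtons is the grip in N (None keeps the last); returns when the fingers have stopped.
- r.hold(seconds).
- r.inverse_kinematics(position, orientation): joint angles nearest the present ones, or None.
- r.get_obs(): the state.
- r.camera(name): name is "side" or "top"; returns a dict with "image" (384x512x3 uint8, blue, green, red), "mtx" (3x3 intrinsics, pixels), "R" (3x3) and "t" (3): a world point X has camera coordinates R X + t. Camera axes: x right, y down, z forward; pixel columns grow to the right and rows downward; lengths in mm; the calibration is good to about 2 mm. A picture is of the moment at which its call begins. There is no depth.
A pose or a line that the arm cannot do raises r.IKError and nothing moves.
- r.close_job(): hands the job in, once; it reports no verdict.
Trained networks look in the newest picture that a camera, given by its name, has taken for a name from the list of things; names that differ only in an ending like _2 or _b are one class to them, and where a whole thing is asked for, a point or a joint stands for the part that bears it (a point fixed in the world has none). Each returns a list of dicts, best first, with "conf" (0 to 1); they miss things now and then, are a little off and sometimes report something else, mostly with a low value. They report only what shows in the picture. A call takes as long as a camera call.
- r.search_frame(query, camera): "at" ([x, y, z] in mm, in world coordinates, good to about 4 mm: the middle of the surface that is visible of it).
- r.spot_point(query, camera): "at" ([x, y, z] in mm, in world coordinates, good to about 4 mm: a listed point, or the origin of a listed thing).
The state is a dict: "t": time; "joint_pos": joint angles; "joint_vel": joint speeds; "effort": joint torques, N m; "position": TCP position; "tool_rot": TCP orientation; "ft_force": force on the tool from outside, world axes, zero at the start; "ft_torque": the same for the moment, N m; "width": finger opening in mm.
Only numpy, scipy, OpenCV 4.12 (cv2) and the standard library are available. Lean on these libraries where they do the work, as an engineer would, in place of code of your own. Each camera call takes 0.05 s, during which the arm holds its last target. There are 200 camera calls.

## Working session

There is one attempt and no reset: what is moved stays moved. The work goes in short steps, each a Python script; the robot and the scene stay as the last script left them, time stands still between calls to the robot, and variables do not carry over. Pictures are saved under pics/ and viewed, about 8 in all and at most 12, crops included, and the job is handed in when it is done.

```bash
ls; mkdir -p pics
python3 - <<'E'
from bench import r
import cv2,numpy as np
for c in ("top","side"):
    d=r.camera(c); cv2.imwrite(f"pics/{c}0.png",d["image"])
    for q in ("pin_grip","pin_tip","pin_block","wheel_axis","wheel_hole","unit","loupe_top","tape","weight","jar","driver","glue"):
        for x in r.spot_point(q,c)[:2]: print(c,q,np.round(x["at"]),round(x["conf"],2))
o=r.get_obs(); print(o["t"],o["tool_rot"],o["ft_force"],o["width"],r.pinch_z)
E
python3 -c "
import cv2,numpy as np
a=[cv2.imread(f'pics/{c}0.png') for c in ('top','side')]
cv2.imwrite('pics/both0.png',cv2.resize(np.vstack(a),(600*512//768*1*1,600)) )"
```

```text
pics
top pin_grip [439. 290.  57.] 0.38
top pin_tip [436. 293.   2.] 0.48
top pin_block [439. 291.  -3.] 0.51
top wheel_axis [593. -51.  88.] 0.73
top wheel_hole [534. -14.  91.] 0.62
top unit [593. -49.   1.] 0.67
top unit [439. 290.  56.] 0.66
top loupe_top [609. 256.  48.] 0.71
top tape [ 384. -301.    2.] 0.5
top tape [590. -52.  -0.] 0.24
top weight [372. 414.  -0.] 0.92
top jar [672. 375.   1.] 0.84
top jar [371. 411.   3.] 0.35
top driver [ 326. -429.    3.] 0.84
top glue [ 679. -392.   -4.] 0.74
side pin_grip [668. 380.   2.] 0.58
side pin_grip [440. 289.  63.] 0.39
side pin_tip [440. 291.  10.] 0.44
side pin_block [441. 289.  -2.] 0.54
side wheel_axis [592. -54.  91.] 0.79
side wheel_axis [603. 259.  46.] 0.64
side wheel_hole [542. -15.  91.] 0.71
side unit [589. -55.   4.] 0.97
side loupe_top [601. 254.  46.] 0.5
side tape [ 383. -296.   -1.] 0.98
side weight [368. 414.  -1.] 0.86
side jar [671. 380.   0.] 0.74
side driver [ 325. -432.    2.] 0.79
side glue [ 681. -394.   -2.] 0.92
1.3 [ 0.43243251  0.55946934  0.43243161 -0.55946321] [-0.41170408 -0.14520928 -0.32385956] 85.58334649036897 18.700000000000003
```

View pics/top0.png

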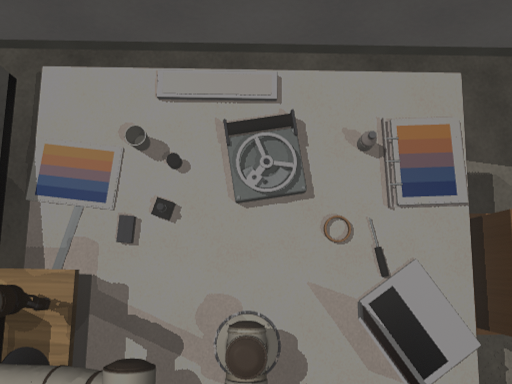

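View pics/side0.png

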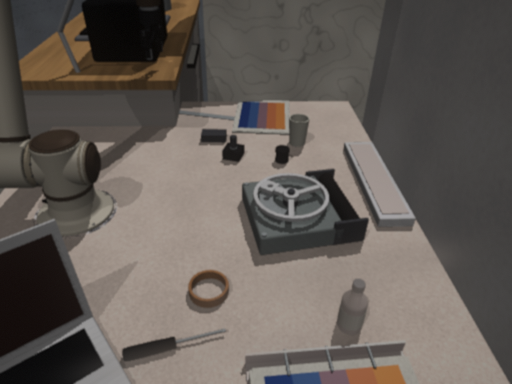

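The top view shows the unit at about (266,160) px, turned slightly anticlockwise. The hole's broad spoke points lower-left, near (253,177). The pin and block are at about (163,208), and the bystanders stand well clear. Next I'll refine these with crops and repeated detections.

```bash
cat > h.py <<'E'
import numpy as np, cv2
from bench import r
def proj(d,X):
    c=np.asarray(d["R"])@np.asarray(X,float)+np.asarray(d["t"]).ravel(); p=np.asarray(d["mtx"])@c; return p[:2]/p[2]
def ray(d,uv,z):
    R=np.asarray(d["R"]);t=np.asarray(d["t"]).ravel()
    C=-R.T@t; v=R.T@np.linalg.solve(np.asarray(d["mtx"]),[uv[0],uv[1],1.]); return C+v*(z-C[2])/v[2]
def crop(d,X,h,k):
    u,v=np.round(proj(d,X)).astype(int); im=d["image"][v-h:v+h,u-h:u+h]
    return cv2.resize(im,None,fx=k,fy=k,interpolation=cv2.INTER_CUBIC),(u-h,v-h)
E
python3 - <<'E'
from h import *
acc={}
for i in range(4):
  for c in ("top","side"):
    d=r.camera(c)
    for q in ("pin_grip","wheel_axis","wheel_hole","pin_block"):
        near={"pin_grip":(440,290),"pin_block":(440,290),"wheel_axis":(592,-52),"wheel_hole":(538,-14)}[q]
        for x in r.spot_point(q,c):
            if np.hypot(*(np.array(x["at"][:2])-near))<15: acc.setdefault((q,c),[]).append(x["at"]);break
for k,v in acc.items(): print(k,len(v),np.round(np.mean(v,0),1),np.round(np.std(v,0),1))
D={c:r.camera(c) for c in("top","side")}
rows=[]
for c in D:
    row=[]
    for X,h in(((565,-33,91),30),((440,290,60),20)):
        im,o=crop(D[c],X,h,360//(2*h)); im=np.clip(im*1.6,0,255).astype(np.uint8); row.append(cv2.resize(im,(300,300))); print(c,X,"origin",o,"scale",300/(2*h), "mm/px",np.linalg.norm(ray(D[c],(o[0]+1,o[1]),91)-ray(D[c],o,91)))
    rows.append(np.hstack(row))
cv2.imwrite("pics/crops.png",np.vstack(rows))
for c in D: np.savez(f"{c}.npz",**{k:np.asarray(v) for k,v in D[c].items()})
print(r.get_obs()["t"])
E
```

```text
('pin_grip', 'top') 4 [441.1 290.7  55.7] [1.  1.1 0.8]
('wheel_axis', 'top') 4 [592.7 -53.6  89.8] [2.1 1.  0.5]
('wheel_hole', 'top') 4 [536.4 -13.8  91.5] [0.9 0.6 1.4]
('pin_block', 'top') 4 [439.2 291.3  -0.8] [0.2 0.8 2. ]
('pin_grip', 'side') 4 [442.8 288.1  63.2] [1.1 1.3 1.2]
('wheel_axis', 'side') 4 [592.6 -52.6  91.8] [1.5 1.7 1.4]
('wheel_hole', 'side') 4 [539.4 -16.8  91.7] [1.1 0.8 0.6]
('pin_block', 'side') 4 [440.3 288.7  -1.7] [1.1 0.8 0.4]
top (565, -33, 91) origin (np.int64(230), np.int64(139)) scale 5.0 mm/px 3.2871406844496383
top (440, 290, 60) origin (np.int64(140), np.int64(186)) scale 7.5 mm/px 3.228217035377005
side (565, -33, 91) origin (np.int64(250), np.int64(159)) scale 5.0 mm/px 2.9761801391688762
side (440, 290, 60) origin (np.int64(213), np.int64(121)) scale 7.5 mm/px 3.454878313945789
3.4
```

View pics/crops.png

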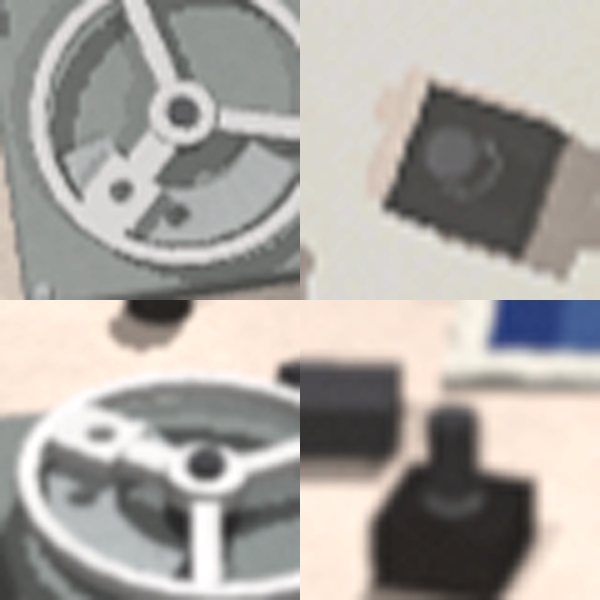

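The crops show, in the top view, the wheel hole at crop (122,190), the hub at (184,112) and the index plate hole, visible at about (177,213). In the side view the wheel hole is at (101,433-300) and the plate hole is partly visible near (80,490-300). I'll convert these to positions.

Run:
```python
from h import *
D={c:dict(np.load(f"{c}.npz")) for c in("top","side")}
def P(c,o,s,xy,z): return ray(D[c],np.array(o)+np.array(xy)/s-.5,z)[:2]
T,S=(230,139),(250,159)
# wheel rim fit: bright pixels ->ellipse from top
at,as_=P("top",T,5,(184,112),99),P("side",S,5,(206,165),99)
ht,hs=P("top",T,5,(122,189.5),90),P("side",S,5,(101,133.5),90)
pt=P("top",T,5,(177,213),75); ps=P("side",S,5,(80,191),75)
print("axis",at,as_,"hole",ht,hs,"plate",pt,ps)
print("r",np.linalg.norm(ht-at),np.linalg.norm(hs-as_),np.linalg.norm(pt-at))
ang=lambda v:np.arctan2(v[1],v[0])%(2*np.pi)
print("ang",ang(ht-at),ang(hs-as_),ang(pt-at), ang(ps-as_))
for c,o,kn,in(("top",(140,186),(452,153)),("side",(213,121),(453,408))):
    xy=(kn[0]-300,kn[1]-(300 if c=="side" else 0))
    print("knob top",c,P(c,o,7.5,xy,78))
print("block centre top",P("top",(140,186),7.5,(476-300,172),34))
# tool frame & reach checks
from scipy.spatial.transform import Rotation as R
def quat(a): # jaws (tool z) along world angle a, tool x down
    x=np.array([0,0,-1.]);z=np.array([np.cos(a),np.sin(a),0]);q=R.from_matrix(np.c_[x,np.cross(z,x),z]).as_quat();return [q[3],*q[:3]]
for n,p in(("pin",(440,290,41)),("hole",(539,-15,120)),("far",(540,-90,120))):
    for a in np.arange(-180,180,30): 
        j=r.inverse_kinematics(list(p),quat(np.radians(a))); print(n,a,None if j is None else np.round(j,2))
```

```text
axis [588.9905324  -54.55980388] [590.50241021 -54.79594976] hole [538.82524052 -15.10911042] [538.92551944 -12.37952956] plate [526.64700169 -51.3646217 ] [525.77735816 -43.96899015]
r 63.81938360307515 66.77820276610531 62.42535550428535
ang 2.475190863188565 2.453346425318488 3.0903862338933785 2.975850992494111
knob top top [438.89022886 288.07692876]
knob top side [440.37933788 296.57201548]
block centre top [436.19192143 285.63531331]
pin -180 [ 0.89  0.44 -0.46  0.   -0.66 -0.89]
pin -150 [ 0.89  0.44 -0.46  0.   -0.66 -0.37]
pin -120 [ 0.89  0.44 -0.46  0.   -0.66  0.16]
pin -90 [ 0.89  0.44 -0.46  0.   -0.66  0.68]
pin -60 [ 0.89  0.44 -0.46  0.   -0.66  1.2 ]
pin -30 [ 0.89  0.44 -0.46  0.   -0.66  1.73]
pin 0 [ 0.89  0.44 -0.46  0.   -0.66  2.25]
pin 30 [ 0.89  0.44 -0.46  0.   -0.66  2.77]
pin 60 [ 0.89  0.44 -0.46  0.   -0.66 -2.99]
pin 90 [ 0.89  0.44 -0.46 -0.   -0.66 -2.46]
pin 120 [ 0.89  0.44 -0.46 -0.   -0.66 -1.94]
pin 150 [ 0.89  0.44 -0.46  0.   -0.66 -1.41]
hole -180 [ 0.27  0.35 -0.36  0.   -0.87 -0.27]
hole -150 [ 0.27  0.35 -0.36  0.   -0.87  0.25]
hole -120
[... 306 characters left out ...]
.87 -2.37]
hole 90 [ 0.27  0.35 -0.36  0.   -0.87 -1.84]
hole 120 [ 0.27  0.35 -0.36  0.   -0.87 -1.32]
hole 150 [ 0.27  0.35 -0.36  0.   -0.87 -0.8 ]
far -180 [ 0.13  0.36 -0.34  0.   -0.87 -0.13]
far -150 [ 0.13  0.36 -0.34  0.   -0.87  0.39]
far -120 [ 0.13  0.36 -0.34  0.   -0.87  0.92]
far -90 [ 0.13  0.36 -0.34  0.   -0.87  1.44]
far -60 [ 0.13  0.36 -0.34  0.   -0.87  1.96]
far -30 [ 0.13  0.36 -0.34  0.   -0.87  2.49]
far 0 [ 0.13  0.36 -0.34  0.   -0.87  3.01]
far 30 [ 0.13  0.36 -0.34  0.   -0.87 -2.75]
far 60 [ 0.13  0.36 -0.34  0.   -0.87 -2.23]
far 90 [ 0.13  0.36 -0.34  0.   -0.87 -1.7 ]
far 120 [ 0.13  0.36 -0.34  0.   -0.87 -1.18]
far 150 [ 0.13  0.36 -0.34  0.   -0.87 -0.65]
```

Measurements agree: the axle is at about (591,-54), the wheel hole at about (538.5,-14.5) at radius 65.9, and the plate hole at a wheel angle of about 0.6. Now I'll pick the pin.

```bash
cat >> h.py <<'E'
from scipy.spatial.transform import Rotation as Ro
def quat(a): # jaws (tool z) along world angle a, tool x down
    x=np.array([0,0,-1.]);z=np.array([np.cos(a),np.sin(a),0]);q=Ro.from_matrix(np.c_[x,np.cross(z,x),z]).as_quat();return [q[3],*q[:3]]
def st(s=""):
    o=r.get_obs(); print(s,"t",round(o["t"],2),"p",np.round(o["position"],1),"F",np.round(o["ft_force"],1),"T",np.round(o["ft_torque"],2),"w",round(o["width"],1)); return o
A0=np.radians(-127)
E
python3 - <<'E'
from h import *
q=quat(A0)
r.grip(50,60)
r.move_pose([440.5,290,130],q); st("above")
r.servo_line([440.5,290,43],v=80); st("down")
o=r.grip(15,60); st("grip")
r.servo_line([440.5,290,55],v=50); st("lift12")
r.servo_line([440.5,290,150],v=120); o=st("lifted")
for c in("top","side"):
  for i in range(3):
    d=r.camera(c)
    for k in("pin_grip","pin_tip"):
        print(c,k,[(np.round(x["at"],1),round(x["conf"],2)) for x in r.spot_point(k,c)[:2]])
  cv2.imwrite(f"pics/lift_{c}.png",cv2.resize(crop(d,(440,290,130),30,1)[0],(400,400),interpolation=cv2.INTER_CUBIC))
cv2.imwrite("pics/lift.png",np.hstack([cv2.imread(f"pics/lift_{c}.png") for c in("top","side")]))
E
```

```text
above t 5.44 p [440.6 291.1 130.4] F [ 0.2 -0.2 -0.1] T [0.06 0.   0.01] w 49.9
down t 6.68 p [440.8 290.3  43.5] F [-0.6 -0.3  0.4] T [-0.02  0.01  0.02] w 50.1
grip t 7.04 p [440.8 290.3  43.7] F [-0.8 -0.4  4.1] T [-0.1   0.2   0.01] w 22.5
lift12 t 7.43 p [440.5 290.1  55.2] F [ 0.  -0.1 -1.7] T [-0.01  0.03 -0.  ] w 22.7
lifted t 8.38 p [439.9 289.5 149.1] F [ 0.8 -1.1 -2. ] T [-0.05  0.   -0.01] w 22.6
top pin_grip []
top pin_tip []
top pin_grip [(array([594. , -51.3,  92.1]), 0.23)]
top pin_tip [(array([591.9, -53.9,  89. ]), 0.36)]
top pin_grip []
top pin_tip [(array([608. , 255.3,  47.3]), 0.24)]
side pin_grip [(array([442.6, 287.1, 167.7]), 0.47), (array([540.1, -17.3,  89.7]), 0.25)]
side pin_tip []
side pin_grip [(array([440.4, 289.5, 167.9]), 0.59), (array([370.5, 415. ,   1. ]), 0.46)]
side pin_tip [(array([438.7, 293.5, 115.5]), 0.53)]
side pin_grip [(array([444.6, 288.4, 168.8]), 0.51)]
side pin_tip [(array([441. , 292.6, 114.5]), 0.58)]
```

View pics/lift.png

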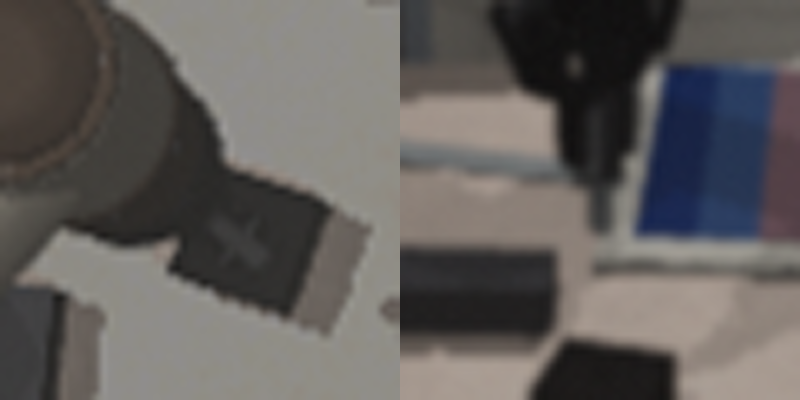

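The pin is held upright and lifted clear; in the side crop the shaft is visible below the fingers at about (600,205). The block stayed in place. Next I'll feel for the wheel hole.

```bash
cat >> h.py <<'E'
def rd():
    r.hold(0.04); o=r.get_obs(); return np.array(o["position"]),np.array(o["ft_force"])
def down(p,zmin,f,base,step=1.0,v=25):
    """lower commanded z until fz rises by f or zmin; returns command, pos, force"""
    p=list(p)
    while p[2]>zmin:
        p[2]=max(p[2]-step,zmin); r.servo_line(p,v=v); P,F=rd()
        if F[2]-base[2]>f: break
    return p,P,F-base
E
python3 - <<'E'
from h import *
q=quat(A0); H=np.array([538.4,-14.5])
r.move_pose([*H,160],q); r.servo_line([*H,136],v=60); r.hold(.3)
P,B=rd(); np.save("base.npy",B); st("above")
p,P,F=down([*H,132],119,3,B); print("down",np.round(p,1),np.round(P,1),np.round(F,1))
k=0
offs=[(rr*np.cos(a),rr*np.sin(a)) for rr,n in((1.5,6),(3,10),(4.5,14)) for a in np.arange(n)*2*np.pi/n]
while P[2]>124.5 and k<len(offs):
    z=p[2]
    # keep light press 2..6 N
    if F[2]>5: z+=0.5
    if F[2]<2: z-=0.7
    p=[H[0]+offs[k][0],H[1]+offs[k][1],z]; r.servo_line(p,v=40); P,F=rd(); F=F-B; k+=1
    print(k,np.round(np.array(p)-[*H,0],1),np.round(P-[*H,0],1),np.round(F,1))
    if r.get_obs()["t"]>25 or F[2]>12: break
st("end")
E
```

```text
above t 11.38 p [538.5 -14.5 136.3] F [-0.   0.6 -1.5] T [-0.01  0.03 -0.06] w 22.6
down [538.4 -14.5 119. ] [538.4 -14.5 119. ] [-1.3  0.1 -0.4]
end t 15.28 p [538.4 -14.5 119. ] F [-1.3  0.7 -1.9] T [-0.04 -0.04  0.06] w 22.6
```

```bash
cat >> h.py <<'E'
H=np.array([538.4,-14.5]); PH0=np.arctan2(39.4,-52.8); C=H-65*np.array([np.cos(PH0),np.sin(PH0)])
def arc(th,dr,z,v=30):
    a=PH0+th; p=[*(C+(65+dr)*np.array([np.cos(a),np.sin(a)])),z]; r.servo_line(p,rot=quat(A0+th),v=v); return p
def rt(F,th):
    a=PH0+th; e=np.array([np.cos(a),np.sin(a)]); return F[:2]@e, F[:2]@np.array([-e[1],e[0]])
E
python3 - <<'E'
from h import *
B=np.load("base.npy"); print("C",C); dr=0.; th=0.
for th in np.arange(0.06,0.46,0.06):
    arc(th,dr,117); P,F=rd(); F=F-B; fr,ft=rt(F,th)
    print(round(th,2),"dr",round(dr,2),np.round(P,1),"fr %.1f ft %.1f fz %.1f"%(fr,ft,F[2]))
    dr+=np.clip(0.12*fr,-.5,.5) if abs(fr)>1.5 else 0
    if np.linalg.norm(F)>20: print("stop");break
print(dr,th); st()
np.save("s.npy",[th,dr])
r.camera("top"); print([np.round(x["at"],1) for x in r.spot_point("wheel_hole","top")[:1]])
E
```

```text
C [590.49456403 -53.37359513]
0.06 dr 0.0 [537.2 -17.2 117.4] fr -1.5 ft -2.8 fz 0.0
0.12 dr -0.19 [534.9 -20.8 117.3] fr -1.5 ft -3.0 fz 0.3
0.18 dr -0.37 [533.  -24.5 117.2] fr -0.9 ft -2.5 fz 1.7
0.24 dr -0.37 [531.3 -28.  117.2] fr -1.0 ft -2.8 fz 2.2
0.3 dr -0.37 [529.9 -31.6 117.2] fr -1.7 ft -3.6 fz 2.9
0.36 dr -0.57 [528.7 -35.4 117.1] fr 0.0 ft -4.1 fz 2.9
0.42 dr -0.57 [527.7 -39.1 117. ] fr -0.1 ft -5.1 fz 3.5
-0.5748311347795925 0.42
 t 17.56 p [527.7 -39.1 117. ] F [1.2 5.6 2. ] T [ 1.36 -0.56  0.08] w 22.9
[array([525.7, -37.4,  90.9])]
```

The wheel turns with the pin and the spring pull is as described. Next I'll touch the plate lightly and feel along it.

Run:
```python
from h import *
B=np.load("base.npy"); th,dr=np.load("s.npy"); z=117.; 
while z>109:
    z-=0.7; arc(th,dr,z); P,F=rd(); F=F-B
    print("z",round(z,1),round(P[2],1),"fz",round(F[2],1))
    if F[2]>6.5: break
zc=P[2]
n=0
while th<1.1 and n<45:
    th+=0.018; n+=1
    z+=0.4 if F[2]>8 else (-0.5 if F[2]<4.5 else 0)
    arc(th,dr,z); P,F=rd(); F=F-B; fr,ft=rt(F,th)
    print("%.3f dr %.2f z %.1f P %.1f fr %.1f ft %.1f fz %.1f"%(th,dr,z,P[2],fr,ft,F[2]))
    if abs(fr)>2: dr+=np.clip(0.12*fr,-.4,.4)
    if P[2]<zc-2 or np.linalg.norm(F)>22: print("event"); break
np.save("s.npy",[th,dr,z,zc]); st()
```

```text
z 116.3 116.2 fz 2.7
z 115.6 115.5 fz 2.3
z 114.9 114.8 fz 3.0
z 114.2 114.1 fz 2.5
z 113.5 113.6 fz 4.4
z 112.8 113.6 fz 7.4
0.438 dr -0.57 z 112.8 P 113.6 fr 1.3 ft -6.5 fz 7.1
0.456 dr -0.57 z 112.8 P 113.6 fr 1.7 ft -7.0 fz 7.4
0.474 dr -0.57 z 112.8 P 113.6 fr 1.2 ft -8.0 fz 8.4
0.492 dr -0.57 z 113.2 P 113.6 fr 0.5 ft -7.0 fz 5.3
0.510 dr -0.57 z 113.2 P 113.6 fr 0.6 ft -7.8 fz 4.9
0.528 dr -0.57 z 113.2 P 113.5 fr 0.6 ft -6.7 fz 5.3
0.546 dr -0.57 z 113.2 P 113.5 fr -0.2 ft -6.4 fz 6.5
0.564 dr -0.57 z 113.2 P 113.4 fr -1.4 ft -6.0 fz 4.5
0.582 dr -0.57 z 113.2 P 113.3 fr -1.1 ft -6.4 fz 3.8
0.600 dr -0.57 z 112.7 P 112.7 fr -0.8 ft -4.4 fz 4.5
0.618 dr -0.57 z 112.7 P 112.7 fr -0.6 ft -4.6 fz 2.9
0.636 dr -0.57 z 112.2 P 112.1 fr -1.1 ft -5.0 fz 4.1
0.654 dr -0.57 z 111.7 P 111.6 fr -0.1 ft -5.7 fz 3.4
0.672 dr -0.57 z 111.2 P 111.3 fr -0.4 ft -8.3 fz 5.3
event
 t 23.49 p [525.9 -54.5 111.3] F [0.1 8.9 3.8] T [2.69 0.01 0.08] w 22.7
```

The plate contact is at z=113.6 as predicted, and the pin began to drop at a wheel angle of about 0.60 to 0.65. I'll ease it back slightly and press.

Run:
```python
from h import *
B=np.load("base.npy"); th,dr,z,zc=np.load("s.npy"); th0=0.645; th=th0
wig=[0,-.012,.012,-.024,.024,-.036,.036]; k=0; n=0
while n<45:
    n+=1
    arc(th,dr,z); P,F=rd(); F=F-B; fr,ft=rt(F,th)
    print("%.3f dr %.2f z %.1f P %.1f fr %.1f ft %.1f fz %.1f"%(th,dr,z,P[2],fr,ft,F[2]))
    if P[2]<zc-12.4 and F[2]>9: print("home?");break
    if np.linalg.norm(F)>25: z+=1.5; print("force"); 
    elif F[2]<9: z-=0.8
    else: # resisted: ease along path / radially
        k+=1; th=th0+wig[k%7]
        if F[2]>14: z+=0.5
    if abs(fr)>2: dr+=np.clip(0.1*fr,-.3,.3)
    if r.get_obs()["t"]>45: break
np.save("s.npy",[th,dr,z,zc]); st()
```

```text
0.645 dr -0.57 z 111.2 P 111.3 fr -0.3 ft -5.2 fz 4.2
0.645 dr -0.57 z 110.4 P 110.3 fr -0.9 ft -5.5 fz 3.2
0.645 dr -0.57 z 109.6 P 109.5 fr -0.4 ft -5.3 fz 3.7
0.645 dr -0.57 z 108.8 P 108.7 fr -0.9 ft -6.0 fz 3.6
0.645 dr -0.57 z 108.0 P 107.9 fr -1.2 ft -6.1 fz 3.6
0.645 dr -0.57 z 107.2 P 107.1 fr -1.9 ft -5.4 fz 3.8
0.645 dr -0.57 z 106.4 P 106.3 fr -0.5 ft -6.0 fz 4.0
0.645 dr -0.57 z 105.6 P 105.5 fr -1.3 ft -4.6 fz 3.7
0.645 dr -0.57 z 104.8 P 104.7 fr -1.2 ft -5.4 fz 3.9
0.645 dr -0.57 z 104.0 P 103.9 fr -2.4 ft -6.7 fz 4.7
0.645 dr -0.81 z 103.2 P 103.1 fr -0.6 ft -5.5 fz 4.5
0.645 dr -0.81 z 102.4 P 102.3 fr -0.7 ft -7.5 fz 4.2
0.645 dr -0.81 z 101.6 P 101.5 fr -1.0 ft -6.6 fz 3.8
0.645 dr -0.81 z 100.8 P 100.7 fr -0.2 ft -6.2 fz 3.6
0.645 dr -0.81 z 100.0 P 100.7 fr 0.7 ft -6.8 fz 8.6
0.645 dr -0.81 z 99.2 P 100.6 fr 3.4 ft -6.6 fz 12.1
home?
 t 28.16 p [526.  -53.2 100.6] F [-3.4  7.2 10.6] T [ 2.38  0.76 -0.01] w 22.8
```

The pin is home: z=100.6 is exactly 13 mm below the riding height. I'll release, retract and check.

Run:
```python
from h import *
th,dr,z,zc=np.load("s.npy")
arc(th,dr,100.6,v=20); st("eased")
r.grip(42); st("open")
p=r.get_obs()["position"]; r.servo_line([p[0],p[1],190],v=100); r.servo_line([p[0]-80,p[1]+220,260],v=250); r.hold(.5); st("clear")
ims=[]
for c in("top","side"):
  for i in range(2):
    d=r.camera(c)
    for k in("pin_grip","pin_tip","wheel_hole","wheel_axis"): print(c,k,[(np.round(x["at"],1),round(x["conf"],2)) for x in r.spot_point(k,c)[:1]])
  ims.append(cv2.resize(crop(d,(565,-45,91),34,1)[0],(400,400),interpolation=cv2.INTER_CUBIC))
cv2.imwrite("pics/end.png",np.clip(np.hstack(ims)*1.4,0,255).astype(np.uint8))
```

```text
eased t 28.41 p [525.9 -53.1 100.7] F [0.1 6.8 3.6] T [ 2.22 -0.07  0.06] w 22.8
open t 28.73 p [525.2 -54.4 100. ] F [ 0.3  0.3 -1. ] T [ 0.02 -0.02 -0.02] w 42.1
clear t 31.4 p [445.3 165.4 260. ] F [ 0.7 -0.2 -0.6] T [-0.03  0.04 -0.01] w 42.2
top pin_grip [(array([526. , -49. , 114.1]), 0.49)]
top pin_tip []
top wheel_hole [(array([520.5, -46.1,  91.5]), 0.9)]
top wheel_axis [(array([590.5, -53.2,  88.8]), 0.65)]
top pin_grip [(array([526.3, -49.1, 116. ]), 0.44)]
top pin_tip []
top wheel_hole [(array([523.1, -47.4,  92.1]), 0.65)]
top wheel_axis [(array([594.8, -55.1,  90.5]), 0.73)]
side pin_grip [(array([ 322.5, -427.9,    1.8]), 0.68)]
side pin_tip [(array([525.5, -50.6,  65.3]), 0.74)]
side wheel_hole [(array([525.5, -49.4,  93. ]), 0.63)]
side wheel_axis [(array([592.5, -52.9,  93.4]), 0.9)]
side pin_grip [(array([527.7, -48.6, 117.4]), 0.42)]
side pin_tip [(array([527.5, -48.3,  61.6]), 0.72)]
side wheel_hole [(array([526. , -49.4,  89.3]), 0.96)]
side wheel_axis [(array([591. , -53. ,  91.2]), 0.72)]
```

View pics/end.png

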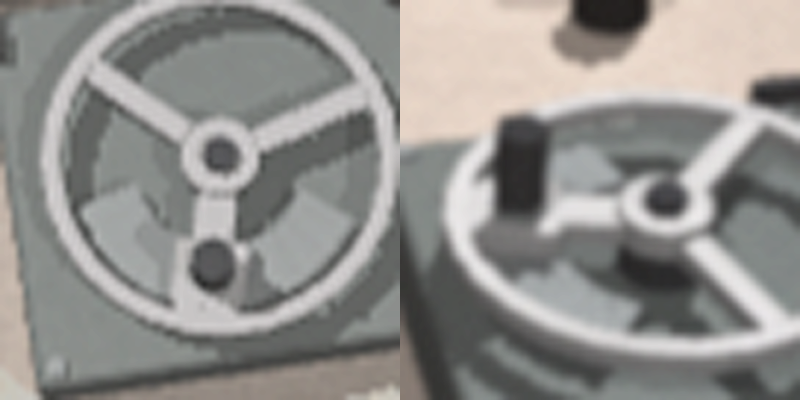

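The wheel stays turned, with the pin standing in the broad spoke at (212,265) in the top crop and (522,165) in the side crop. Its collar is on the wheel. The detected pin_grip height is about 114–117 mm (117 expected) and pin_tip about 63 mm (63 expected).

```bash
python3 -c "
from bench import r
r.close_job(); print(r.get_obs()['t'])"
```

```text
the job is handed in; nothing more can be done
the job is handed in; nothing more can be done
```

The wheel is locked: the pin is fully home in the index plate and the wheel stayed put when I let go. I handed the job in about 32 s into the run.

- **What I did:** I lifted the pin out of its block and put it into the wheel hole, which it entered without any search. I then swung the wheel while riding lightly on the plate, at about 4–8 N. The pin found the plate hole at a wheel angle of about 0.64 rad, and I pressed it home with about 12 N.
- **Force and depth checks:** The pin ended exactly 13 mm below its riding height. The force readings I took while it was in the wheel stayed under about 15 N.
- **Camera checks after release:** The wheel stayed turned, with its hole at about (526, -49) in both views. The detected heights fit a pin that is home: knob point 114–117 mm against 117, and foot 62–65 mm against 63.
- **Disagreements:** On letting go, the pin settled back about 3–4 mm against the side of the plate hole. One of the last side-view detections placed the knob point at the screwdriver, clearly a false hit, so I ignored it. I did not measure the bystanders again at the end.

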